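# Feel round the crock's lid

### The job

Check that the crock's lid sits evenly on its seal: with the fingers closed, run the fingertips lightly along the dotted edge on top of the lid, from the red dot over the three black dots in turn to the green dot, touching the lid all the way, then take the hand away. Touch gently, so that the lid never sinks hard onto its stop; do not lift or shift the crock, and leave the jars, the lid stack and the sealing key where they are.

Things in the scene. Friction and masses are not known exactly. Their poses are not given: they have to be found in the camera images.
- crock: loose blue ceramic crock, about 2 kg, 154 mm across (200 mm over its two small ears), closed by a round white plastic lid 156 mm across and 12 mm thick with a wooden knob (34 mm across, 22 mm high) in its middle. Origin at the centre of the crock's underside, z up; the flat top of the lid is 126 mm above it
- lid (a joint): how far the white lid is pushed down into its soft orange seal, in m: 0 free, 0.008 hard stop. It rides straight up and down without tilting, starts to sink at about 1 N, sinks 0.8 mm more for each further newton (hard stop at about 10 N) and springs back when let go
- edge0 (a point): red dot, on the flat top face of the white lid near its edge, 66 mm from the lid's centre and 12 mm in from its rim; moves with the lid. z up. Dots are 16 mm across; red, black, black, black, green follow every 60 degrees counter-clockwise seen from above, 240 degrees in all; the other 120 degrees carry no dots
- edge1 (a point): point half-way between the red dot and the first black dot, on the flat top face of the white lid near its edge, 66 mm from the lid's centre and 12 mm in from its rim; moves with the lid. z up. Dots lie 66 mm apart, each half-way point lies 34 mm from the dots beside it
- edge2 (a point): first black dot, on the flat top face of the white lid near its edge, 66 mm from the lid's centre and 12 mm in from its rim; moves with the lid. z up. 
- edge3 (a point): point half-way between the first black dot and the second black dot, on the flat top face of the white lid near its edge, 66 mm from the lid's centre and 12 mm in from its rim; moves with the lid. z up. 
- edge4 (a point): second black dot, on the flat top face of the white lid near its edge, 66 mm from the lid's centre and 12 mm in from its rim; moves with the lid. z up. 
- edge5 (a point): point half-way between the second black dot and the third black dot, on the flat top face of the white lid near its edge, 66 mm from the lid's centre and 12 mm in from its rim; moves with the lid. z up. 
- edge6 (a point): third black dot, on the flat top face of the white lid near its edge, 66 mm from the lid's centre and 12 mm in from its rim; moves with the lid. z up. 
- edge7 (a point): point half-way between the third black dot and the green dot, on the flat top face of the white lid near its edge, 66 mm from the lid's centre and 12 mm in from its rim; moves with the lid. z up. 
- edge8 (a point): green dot, on the flat top face of the white lid near its edge, 66 mm from the lid's centre and 12 mm in from its rim; moves with the lid. z up. 
- jar1: loose amber glass jar, 66 mm across, 95 mm high, bystander. Origin at the centre of its underside
- jar2: loose green glass jar, 66 mm across, 95 mm high, bystander. Origin at the centre of its underside
- lids: loose stack of white plastic lids, 88 mm across, 40 mm high, bystander. Origin at the centre of its underside
- key: loose steel lid-sealing key: a round steel cup 90 mm across with a crank arm that reaches 96 mm along its own +y and a wooden grip, 98 mm high in all, bystander. Origin at the centre of the cup's underside
Not all that is in view belongs to the job. Of the things like the crock, leave any that is pink or turquoise; of the rest the smaller one is meant.

How it is judged (in metres and radians):
On the way, in this order (a step that is already met when the one before it is completed fails the run):
1. the fingertips touch the lid at the red dot (horizontal distance between the grasp point and edge0 below 0.016 m and contact force between the fingers and crock above 0.3 N and z of the grasp point in the frame of crock above 0.128 m), for 0.1 s.
2. the fingertips touch the lid at the point half-way between the red dot and the first black dot (horizontal distance between the grasp point and edge1 below 0.016 m and contact force between the fingers and crock above 0.3 N and z of the grasp point in the frame of crock above 0.128 m), for 0.1 s.
3. the fingertips touch the lid at the first black dot (horizontal distance between the grasp point and edge2 below 0.016 m and contact force between the fingers and crock above 0.3 N and z of the grasp point in the frame of crock above 0.128 m), for 0.1 s.
4. the fingertips touch the lid at the point half-way between the first black dot and the second black dot (horizontal distance between the grasp point and edge3 below 0.016 m and contact force between the fingers and crock above 0.3 N and z of the grasp point in the frame of crock above 0.128 m), for 0.1 s.
5. the fingertips touch the lid at the second black dot (horizontal distance between the grasp point and edge4 below 0.016 m and contact force between the fingers and crock above 0.3 N and z of the grasp point in the frame of crock above 0.128 m), for 0.1 s.
6. the fingertips touch the lid at the point half-way between the second black dot and the third black dot (horizontal distance between the grasp point and edge5 below 0.016 m and contact force between the fingers and crock above 0.3 N and z of the grasp point in the frame of crock above 0.128 m), for 0.1 s.
7. the fingertips touch the lid at the third black dot (horizontal distance between the grasp point and edge6 below 0.016 m and contact force between the fingers and crock above 0.3 N and z of the grasp point in the frame of crock above 0.128 m), for 0.1 s.
8. the fingertips touch the lid at the point half-way between the third black dot and the green dot (horizontal distance between the grasp point and edge7 below 0.016 m and contact force between the fingers and crock above 0.3 N and z of the grasp point in the frame of crock above 0.128 m), for 0.1 s.
9. the fingertips touch the lid at the green dot (horizontal distance between the grasp point and edge8 below 0.016 m and contact force between the fingers and crock above 0.3 N and z of the grasp point in the frame of crock above 0.128 m), for 0.1 s.
At the end, for the whole second after the job is handed in: The lid was touched from above (over 0.3 N) within 16 mm of the red, black and green dots and the points half-way between, in order. At the end it has sprung back (under 1.5 mm down), and the upright, resting crock, the jars, lid stack and key are within 20 mm of where they were (value of joint lid below 0.0015 m and distance of each of crock, jar1, jar2, lids, key from where it was at the start of the episode below 0.02 m and angle between crock's own z axis and vertical below 0.05 rad and linear speed of crock below 0.02 m/s).
It fails at once if the lid is pushed down hard (more than 7 mm) (value of joint lid above 0.007 m).
It fails at once if the crock or lid is pushed with more than 20 N (contact force between the fingers and crock above 20 N).
It fails at once if the crock is lifted (height (world z) of crock above 0.008 m).
It fails at once if the crock is shifted more than 20 mm or tipped (distance of crock from where it was at the start of the episode above 0.02 m or angle between crock's own z axis and vertical above 0.1 rad).
It fails at once if a jar, the lid stack or the key is moved more than 20 mm or lifted (distance of any of jar1, jar2, lids, key from where it was at the start of the episode above 0.02 m).
It also fails if it takes over 58 s, if anything falls off the work surface, if the arm or the gripper's body presses on something with over 40 N, if the wrist force passes 120 N, or if a joint passes its speed limit or range.

### The arm

A 7-joint arm with a two-finger parallel gripper is mounted at the origin on the work surface. World frame = base frame: x ahead of the robot, y to its left, z up, the work surface at z = 0. Lengths are in mm, angles in rad, forces in N, time in s.
With the tool pointing down it reaches from about 400 to 850 mm from the base axis. Payload 4.5 kg.
Tool frame: the origin (TCP) lies at the very end of the fingers, on their centre line; the grasp point (between the pads) lies 19 mm behind it; x points along the fingers, z is the direction in which the jaws open and shut, and the axes are right-handed (so a half turn about x gives the same grasp; the last joint's range is limited). The gripper opens to 85 mm and grips with 20 to 120 N. Pads are 22 mm wide; open, the fingers measure 114 mm over their backs; the gripper's body (76 mm by 85 mm) begins 54 mm behind the grasp point. The pads swing forward as they close: fully open they stand 13 mm farther back than shut.
Start: joints at [1.311, 0.689, -0.195, 1.565, 0.157, 0.902, -0.215], TCP at [181.024, -598.235, 231.317] pointing down, gripper open.
Joint ranges: [-3.01, 3.01], [-0.46, 2.08], [-1.47, 1.51], [0.13, 2.56], [-1, 4.14], [0.04, 2.09], [-2.66, 2.66]. Speed limits (rad/s): [2.57, 2.57, 3.14, 3.14, 3.14, 3.14, 3.14].

### API

Orientations are given as a unit quaternion [x, y, z, w].
In Python, from rig import manip, cams gives the robot as it stands. Calls block until the motion is done:
- manip.goto(position, orientation): joint-space move of the TCP to a pose.
- manip.movel(position, rate=150, attitude=None): straight line of the TCP; attitude=None keeps the orientation; rate is the mean speed in mm/s.
- manip.movej(angles): joint-space move.
- manip.open_gripper() and manip.grasp(grip_force=None): open the fingers fully, or close them until they stop; grip_force is the grip in N (None keeps the last).
- manip.hold(seconds).
- manip.solve_ik(position, orientation): joint angles nearest the present ones, or None.
- cams.grab_frame(name): name is "scene" or "top"; returns the picture (400x640x3 uint8, red, green, blue); there is no depth.
- cams.camera_info(name): a dict with "mtx" (3x3 intrinsics, pixels), "k1" (the pictures are not rectified: a ray, as slopes to the right and down, at radius r is drawn at 1 + k1 r^2 times it, then the intrinsics apply), "rvec" (rotation vector, rad) and "tvec" (3), from world to camera coordinates, as OpenCV has them. Camera axes: x right, y down, z forward; pixel columns grow to the right and rows downward; lengths in mm; the calibration is good to about 2 mm. A picture is of the moment at which its call begins. camera_info takes no time and is no camera call.
A pose or a line that the arm cannot do raises manip.MotionError and nothing moves.
- manip.finish_job(): hands the job in, once; it reports no verdict.
Readings, each from a call of its own:
- manip.get_t(): time.
- manip.get_joints(): joint angles.
- manip.get_joint_vel(): joint speeds.
- manip.get_tau(): joint torques, N m.
- manip.get_position(): TCP position.
- manip.get_tcp_rot(): TCP orientation.
- manip.get_wrist_force(): force on the tool from outside, world axes, zero at the start.
- manip.get_wrist_torque(): the same for the moment, N m.
- manip.get_gripper_width(): opening from 0.0 (shut) to 1.0 (fully open).
Only numpy, scipy, OpenCV 4.12 (cv2) and the standard library are available. Lean on these libraries where they do the work, as an engineer would, in place of code of your own. Each camera call takes 0.05 s, during which the arm holds its last target.

## Working session

There is one attempt and no reset: what is moved stays moved. The work goes in short steps, each a Python script; the robot and the scene stay as the last script left them, time stands still between calls to the robot, and variables do not carry over. Pictures are saved under pics/ and viewed, and the job is handed in when it is done.

```bash
ls; mkdir -p pics
python3 - <<'E'
from rig import manip, cams
import cv2
for n in("scene","top"):
    cv2.imwrite(f"pics/{n}0.png",cams.grab_frame(n)[:,:,::-1]); print(cams.camera_info(n))
print(manip.get_t(),manip.get_position(),manip.get_tcp_rot(),manip.get_wrist_force())
E
```

```text
pics
{'mtx': array([[414.97932639,   0.        , 315.93369002],
       [  0.        , 414.97932639, 194.16525554],
       [  0.        ,   0.        ,   1.        ]]), 'k1': 0.0184636863606664, 'rvec': array([ 1.9520581 ,  1.63336817, -0.59206272]), 'tvec': array([ -89.59036008, -335.13598324, 1616.6524786 ])}
{'mtx': array([[400.77934414,   0.        , 314.91838483],
       [  0.        , 400.77934414, 206.42022142],
       [  0.        ,   0.        ,   1.        ]]), 'k1': -0.06614600446505355, 'rvec': array([ 2.15017254, -2.19013226,  0.06492759]), 'tvec': array([  34.39871629,  544.86524665, 1190.06002252])}
0.1 [ 180.79841814 -597.67526528  230.57672542] [ 0.42170551  0.56831534 -0.42108297  0.567337  ] [0.04722161 0.3510141  0.11526127]
```

View pics/scene0.png

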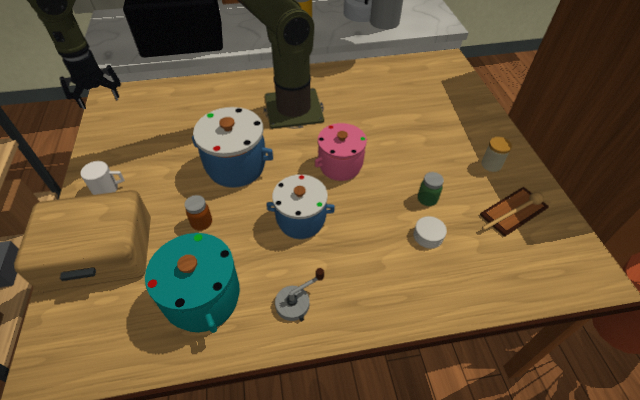

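View pics/top0.png

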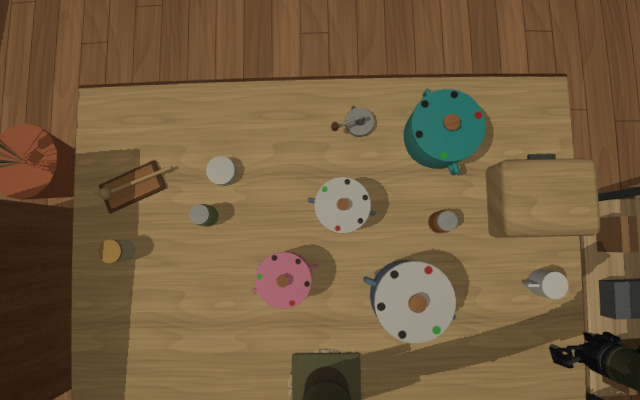

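Run:
```python
import cv2
a=cv2.imread("pics/top0.png")[165:245,295:395]; cv2.imwrite("pics/tc.png",cv2.resize(a,None,fx=7,fy=7,interpolation=cv2.INTER_CUBIC))
a=cv2.imread("pics/scene0.png")[165:245,255:355]; cv2.imwrite("pics/sc.png",cv2.resize(a,None,fx=7,fy=7,interpolation=cv2.INTER_CUBIC))
```

```text
(no output)
```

View pics/tc.png

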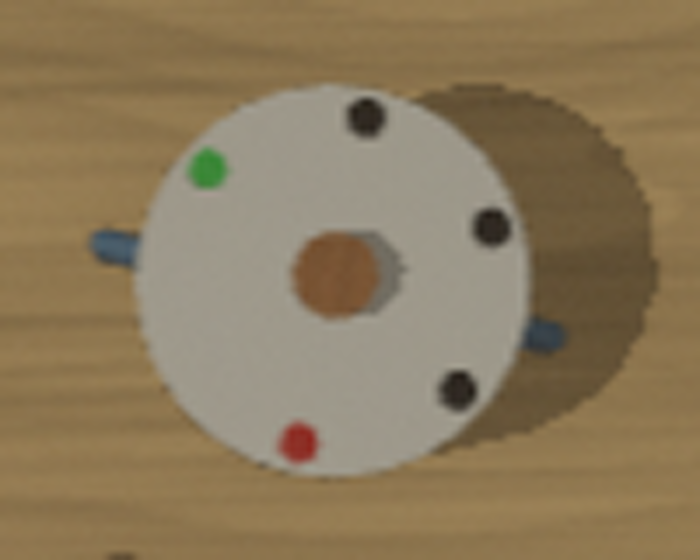

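View pics/sc.png

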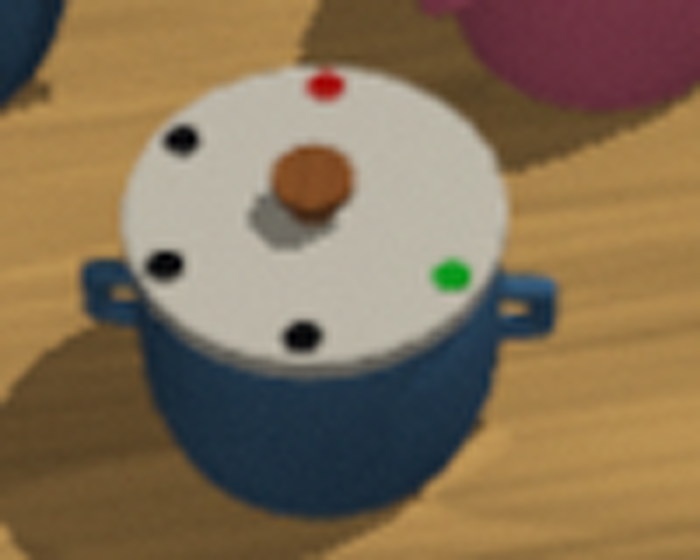

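The target is the small blue-and-white crock, with its lid centre at about (343,204) in the top view. Enlarged, its dots run red, three blacks, green, counter-clockwise from above.

```bash
cat > h.py <<'E'
import numpy as np, cv2
from rig import manip, cams
def ray(n,uv,z):
    i=cams.camera_info(n);uv=np.array(uv,float)
    m=i['mtx'];d=(uv-[m[0,2],m[1,2]])/[m[0,0],m[1,1]]
    s=d.copy()
    for _ in range(30): s=d/(1+i['k1']*(s**2).sum(-1,keepdims=True))
    R=cv2.Rodrigues(i['rvec'])[0];c=-R.T@i['tvec']
    w=np.c_[s,np.ones(len(s))]@R
    return c+w*((z-c[2])/w[:,2])[:,None]
E
python3 - <<'E'
from h import *
T=np.array([[298,442],[458,390],[491,227],[366,118],[208,168]]);S=np.array([[325,86],[182,140],[165,265],[302,336],[452,276]])
for n,P,o in(("top",T,(295,165)),("scene",S,(255,165))):
    w=ray(n,(P+.5)/7-.5+np.array(o),126)[:,:2]
    # fit centre & phase with r=66
    k=np.arange(5)*np.pi/3
    zc=w[:,0]+1j*w[:,1]
    A=np.c_[np.ones(5),np.exp(1j*k)];s=np.linalg.lstsq(A,zc,rcond=None)[0]
    print(n,w.round(1).tolist(),"c",s[0].round(1),"r",abs(s[1]).round(1),"ph",np.angle(s[1]).round(3),abs(A@s-zc).round(1))
E
```

```text
top [[477.1, -37.8], [496.3, -101.2], [560.5, -115.9], [604.9, -67.6], [586.2, -4.6]] c (541.1-52.8j) r 65.8 ph 2.915 [0.2 0.2 0.2 0.4 0.2]
scene [[476.1, -38.6], [495.4, -101.2], [559.7, -115.9], [604.4, -67.6], [585.3, -4.7]] c (540.3-53j) r 65.8 ph 2.917 [0.3 0.2 0.  0.1 0.3]
```

```bash
cat >> h.py <<'E'
from scipy.spatial.transform import Rotation as Ro
C=np.array([540.7,-52.9]);PH=2.916
def pt(deg): a=PH+np.radians(deg); return C+66*np.array([np.cos(a),np.sin(a)])
def q(yaw): # tool x down, z horizontal at yaw
    x=np.array([0,0,-1.]);z=np.array([np.cos(yaw),np.sin(yaw),0]);return Ro.from_matrix(np.c_[x,np.cross(z,x),z]).as_quat()
E
python3 - <<'E'
from h import *
lo=np.array([-3.01,-.46,-1.47,.13,-1,.04,-2.66]);hi=np.array([3.01,2.08,1.51,2.56,4.14,2.09,2.66])
print(Ro.from_quat(manip.get_tcp_rot()).as_matrix().round(2).tolist(), [ray("top",[u],z)[0].round() for u,z in(((415,300),170),((284,281),120))])
for y in np.radians(np.arange(-180,180,30)):
    J=[manip.solve_ik([*pt(d),z],q(y)) for d in range(0,241,60) for z in (300,122)]
    if any(j is None for j in J): print(round(y,2),"no");continue
    J=np.array(J);print(round(y,2),np.minimum(J-lo,hi-J).min().round(2),np.ptp(J,axis=0).round(2),J[0].round(2))
E
```

```text
[[-0.0, 0.96, 0.29], [0.0, 0.29, -0.96], [-1.0, -0.0, -0.0]] [array([ 283., -236.,  170.]), array([333., 111., 120.])]
-3.14 0.04 [0.6  0.2  0.95 0.55 0.37 0.96 0.53] [-0.7   0.74  1.31  1.94 -0.8   1.13 -2.21]
-2.62 0.1 [0.24 0.43 0.15 0.57 0.35 0.65 0.44] [-0.14  0.41  0.18  1.91 -0.09  0.83 -2.53]
-2.09 0.3 [0.26 0.41 0.19 0.57 0.25 0.67 0.34] [-0.01  0.4  -0.01  1.91  0.    0.83 -2.12]
-1.57 0.3 [0.28 0.4  0.19 0.58 0.13 0.68 0.25] [ 0.09  0.4  -0.15  1.9   0.08  0.84 -1.68]
-1.05 0.31 [0.3  0.4  0.22 0.58 0.06 0.69 0.19] [ 0.18  0.41 -0.29  1.9   0.15  0.85 -1.24]
-0.52 0.33 [0.32 0.39 0.26 0.58 0.13 0.69 0.23] [ 0.28  0.43 -0.44  1.89  0.23  0.87 -0.8 ]
0.0 0.37 [0.34 0.39 0.29 0.58 0.22 0.68 0.31] [ 0.38  0.45 -0.59  1.89  0.31  0.9  -0.36]
0.52 0.43 [0.34 0.38 0.31 0.58 0.27 0.67 0.4 ] [ 0.48  0.48 -0.75  1.88  0.4   0.94  0.06]
1.05 0.47 [0.35 0.36 0.31 0.58 0.33 0.64 0.46] [ 0.56  0.52 -0.9   1.88  0.49  0.98  0.49]
1.57 0.43 [0.36 0.34 0.34 0.58 0.35 0.61 0.48] [ 0.63  0.56 -1.04  1.88  0.57  1.03  0.93]
2.09 0.21 [0.28 0.47 0.01 0.57 0.49 0.32 0.6 ] [ 0.72  0.66 -1.25  1.87  0.69  1.14  1.31]
2.62 0.0 [1.21 0.47 1.92 0.62 2.14 0.82 4.65] [ 0.72  0.66 -1.25  1.87  0.69  1.14  1.83]
```

Run:
```python
from h import *
p=manip.get_position()
manip.grasp(20)
manip.movel([p[0],p[1],330],rate=150)
manip.goto([*pt(0),320],q(0.))
manip.movel([*pt(0),160],rate=100)
manip.hold(.3)
print(manip.get_t(),manip.get_position(),[*pt(0)],manip.get_wrist_force(),manip.get_wrist_torque(),manip.get_gripper_width())
for n in("scene","top"): cv2.imwrite(f"pics/{n}1.png",cv2.resize(cams.grab_frame(n)[140:280,240:440,::-1],None,fx=4,fy=4,interpolation=cv2.INTER_CUBIC))
```

```text
5.9833 [476.47535712 -38.17872141 160.16444887] [np.float64(476.37232706754764), np.float64(-38.136853482559104)] [ 0.96062362 -0.07428995 -0.15139951] [-0.02309909 -0.0412341  -0.0174719 ] -5.960966619668389e-05
```

View pics/scene1.png

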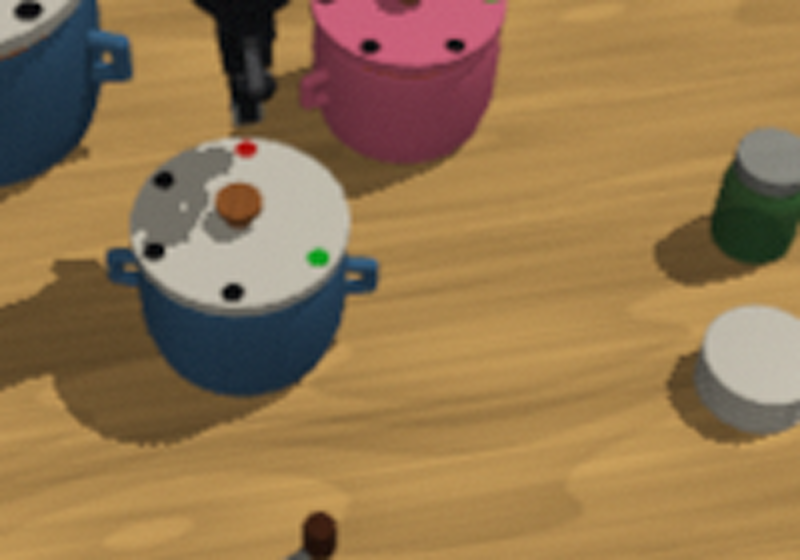

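View pics/top1.png

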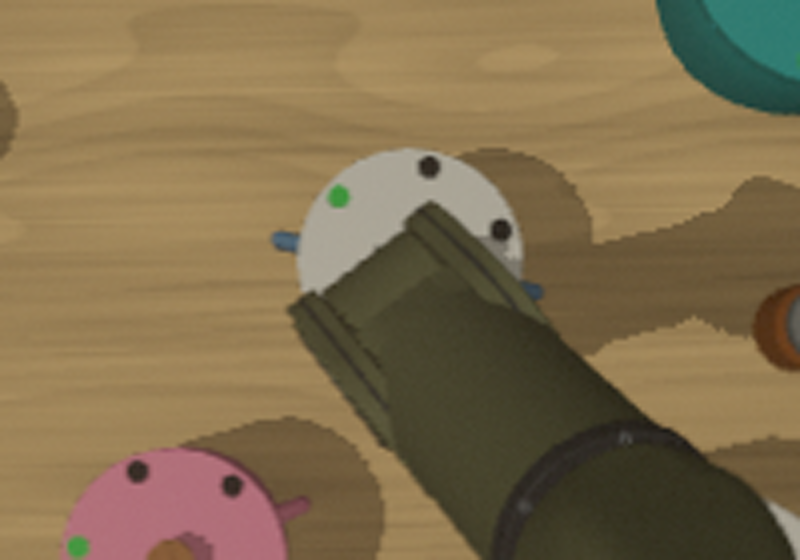

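The closed fingertips sit about 34 mm above the red dot: tip at (246,120), dot at (246,149) in the scene crop. Next I'll descend slowly, reading the force.

Run:
```python
from h import *
def F(n=5):
    o=[]
    for _ in range(n): manip.hold(.02);o.append(manip.get_wrist_force())
    return np.mean(o,0),np.std(o,0)
b,s=F(10);print(b.round(2),s.round(2))
manip.movel([*pt(0),131],rate=60)
z=131
b,s=F(8);print(b.round(2),s.round(2))
while z>120:
    z-=1;manip.movel([*pt(0),z],rate=20)
    f,_=F(4);print(z,manip.get_position().round(2),(f-b).round(2))
    if f[2]-b[2]>2.5: break
print(manip.get_t())
```

```text
[-0.22 -0.02  0.01] [0.57 0.52 0.35]
[-0.    0.26 -0.23] [0.51 0.46 0.43]
130 [476.38 -38.19 130.07] [-0.19  0.03  0.19]
129 [476.35 -38.12 128.97] [-0.04 -0.12  0.05]
128 [476.38 -38.13 127.98] [-0.11 -0.12  0.31]
127 [476.35 -38.13 126.97] [-0.05 -0.13  0.17]
126 [476.52 -38.12 126.07] [ 0.73 -0.1   1.26]
125 [476.5  -38.11 125.08] [ 0.14 -0.53  2.17]
124 [476.49 -38.1  124.06] [ 0.49 -0.04  3.71]
9.2333
```

Contact came at z ≈ 126 mm, as expected, and at 124 the force is about 3.5 N. I'll run the arc at that height.

Run:
```python
from h import *
z=124.
for d in range(10,241,10):
    manip.movel([*pt(d),z],rate=30)
    fs=[]
    for _ in range(4): manip.hold(.04);fs.append(manip.get_wrist_force())
    f=np.mean(fs,0)
    if f[2]<2: z-=.4
    if f[2]>5: z+=.4
    print(d,z,(manip.get_position()-[*pt(d),z]).round(2),f.round(2))
    if f[2]>8: print("STOP");break
print(manip.get_t())
```

```text
10 124.0 [-0.04 -0.84 -0.01] [ 1.14 -0.82  3.22]
20 124.0 [-0.11 -0.55 -0.01] [ 0.29 -0.52  3.26]
30 124.0 [ 0.11 -0.71  0.03] [ 0.78 -1.12  3.19]
40 124.0 [ 0.21 -0.55  0.06] [ 0.04 -0.58  3.6 ]
50 124.0 [ 0.3  -0.58  0.1 ] [ 0.28 -0.71  3.35]
60 124.0 [ 0.38 -0.43  0.11] [-0.07 -0.52  3.18]
70 124.0 [ 0.48 -0.4   0.15] [ 0.2  -0.27  3.25]
80 124.0 [ 0.57 -0.29  0.16] [-0.03 -0.95  3.19]
90 124.0 [ 0.66 -0.18  0.21] [ 0.19 -0.55  2.9 ]
100 124.0 [ 0.67 -0.04  0.19] [-0.07 -0.19  3.28]
110 124.0 [0.71 0.08 0.22] [-0.03 -0.34  3.83]
120 124.0 [0.67 0.23 0.2 ] [0.21 0.46 3.13]
130 124.0 [0.67 0.32 0.22] [-0.31 -0.08  3.12]
140 124.0 [0.6  0.49 0.18] [ 0.01 -0.1   3.16]
150 124.0 [0.54 0.58 0.17] [-0.04  0.24  3.25]
160 124.0 [0.47 0.73 0.16] [-0.08  0.31  3.48]
170 124.0 [0.37 0.81 0.14] [0.01 0.84 3.17]
180 124.0 [0.23 0.82 0.1 ] [-0.7   0.4   3.52]
190 124.0 [0.1  0.89 0.06] [-0.28  0.88  3.39]
200 124.0 [-0.03  0.88  0.04] [-0.37  0.26  3.48]
210 124.0 [-0.16  0.82 -0.02] [-0.18  0.62  3.43]
220 124.0 [-0.27  0.76 -0.06] [-0.3   0.54  3.88]
230 124.0 [-0.39  0.61 -0.08] [-0.08  0.74  3.68]
240 124.0 [-0.47  0.5  -0.13] [-0.66  0.57  3.59]
26.0333
```

Run:
```python
from h import *
p=pt(240)
cv2.imwrite("pics/s2.png",cv2.resize(cams.grab_frame("scene")[140:280,240:440,::-1],None,fx=4,fy=4,interpolation=cv2.INTER_CUBIC))
manip.movel([*p,150],rate=40)
manip.movel([*p,320],rate=120)
manip.goto([450,-380,330],q(0.))
manip.hold(.3)
print(manip.get_t(),manip.get_wrist_force())
t=cams.grab_frame("top")[:,:,::-1];cv2.imwrite("pics/top3.png",t);cv2.imwrite("pics/tc3.png",cv2.resize(t[165:245,295:395],None,fx=7,fy=7,interpolation=cv2.INTER_CUBIC))
```

```text
30.2333 [-0.48279736  0.68715185 -0.77965526]
```

View pics/s2.png

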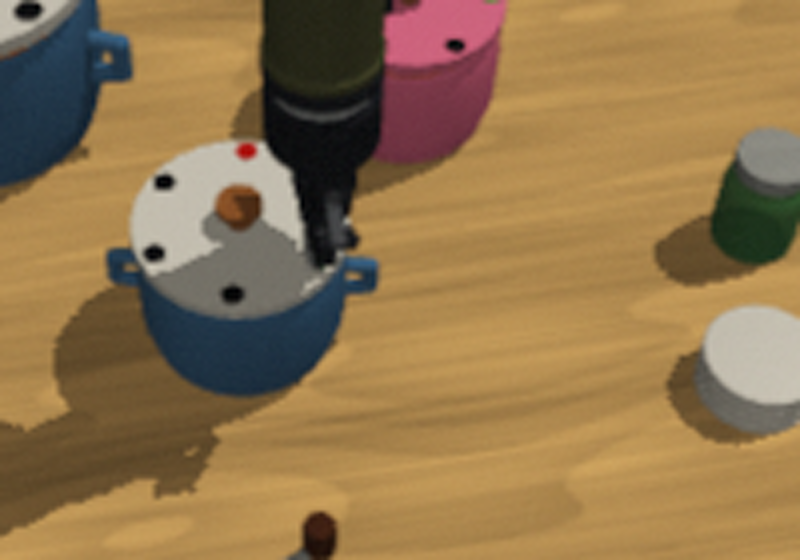

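View pics/tc3.png

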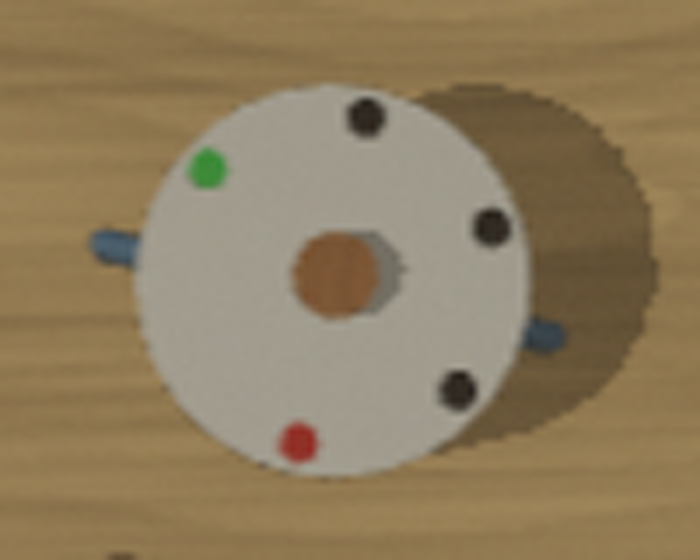

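View pics/top3.png

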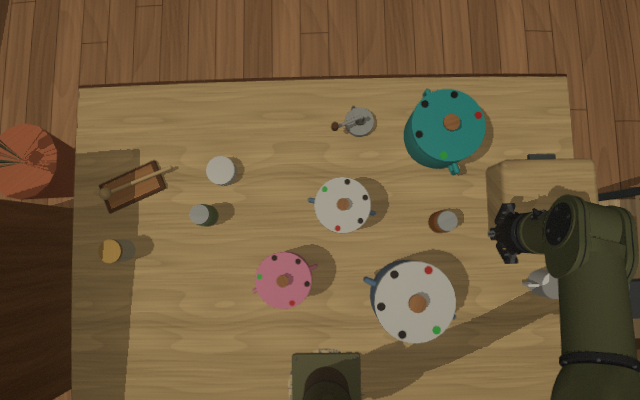

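The fingertips ended on the green dot, at (325,260) in the scene crop. All the lid dots are at the same pixels as before (red 298,442; green 208,168 in the top crop). The jars, lid stack and key haven't moved.

```bash
python3 -c "
from rig import manip
manip.finish_job();print(manip.get_t())"
```

```text
the job is handed in; nothing more can be done
the job is handed in; nothing more can be done
```

I ran the closed fingertips over the lid of the small blue crock, from the red dot over the three black dots to the green one. Then I took the hand away and handed the job in; no verdict was reported.

- **Locating the lid:** the two cameras agreed on the dot positions to within about 1 mm. They gave a dot-circle radius of 65.8 mm, against the 66 mm stated.
- **Touch:** contact came at a height of about 126 mm, as expected. The wrist read about 3–4 N upward at every 10° stop, with the tip about 2 mm below first contact. The fingertips stayed within about 1 mm of the planned path.
- **After lifting away:** in the top view the lid's dots are at the same pixels as before, and the jars, lid stack and key have not visibly moved. The last wrist reading before hand-in was under 1 N on each axis, about the sensor's noise. The clock stood at about 30 s just before hand-in, well under the 58 s limit.

None of my checks failed or disagreed.

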